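# Tip a lock cylinder from its organiser bin

### The arm

A 6-joint arm with a two-finger parallel gripper is mounted at the origin on the work surface. World frame = base frame: x ahead of the robot, y to its left, z up, the work surface at z = 0. Lengths are in mm, angles in degrees, forces in N, time in s.
With the tool pointing down it reaches from about 300 to 850 mm from the base axis. Payload 4.2 kg.
Tool frame: the origin (TCP) lies at the very end of the fingers, on their centre line; the grasp point (between the pads) lies 19 mm behind it; z points along the fingers, y is the line along which they close (so a half turn about z gives the same grasp; the last joint's range is limited). The gripper opens to 91 mm and grips with 3 to 60 N. Pads are 32 mm wide; open, the fingers measure 118 mm over their backs; the gripper's body (76 mm by 178 mm) begins 60 mm behind the grasp point.
Start: joints at [-64.343, 18.312, 89.639, -0, 72.044, -1.146], TCP at [259.287, -513.238, 213.976] pointing down, gripper open.
Joint ranges: [-177.97, 177.97], [-48.28, 115.42], [12.27, 149.76], [-77.06, 257.06], [2.81, 150.46], [-146.56, 146.56]. Speed limits (degrees/s): [147.25, 147.25, 180, 180, 180, 180].

### API

Orientations are given as [roll, pitch, yaw] about the fixed x, y, z axes, in that order (R = Rz(yaw) Ry(pitch) Rx(roll)).
In Python, from workcell import env, eyes gives the robot as it stands.
- The arm moves only by the tool send_rows, never from a script. Its argument "targets" is text: rows parted by semicolons, each of 7 numbers parted by spaces: the shift along the tool's x, y, z in m, then the turn, a rotation vector about the tool's x, y, z in degrees, then the opening in per cent of the stroke, from 0 (shut) to 100 (fully open). A call has 1 to 12 rows; each row is the pose to reach, as a shift and turn from the pose commanded when the call began, along the tool's axes at that moment; what a row does not reach only later rows make up. A row lasts 1/12 s, in which the tool goes at most 41.7 mm and 7.16 degrees, less where a joint would pass 70% of its speed; a pose out of reach is approached as far as the arm can. A call with a gripper value outside its range is refused whole. The fingers move at their own pace and stop on an object; "grip_force" is the grip in N (left out, the last holds). Time passes only in rows, so rows that repeat a pose let the fingers close. It gives the time, the measured TCP pose, the force, the opening and the grip force at its end, in the units of the state.
- env.state(): the state, without advancing time (a new reading comes with each control period).
- eyes.grab_frame(name): name is "scene" or "side" or "wrist"; returns a dict with "image" (480x640x3 uint8, blue, green, red), "fovy" (degrees; the focal length in pixels is half the picture's height over the tangent of half this angle, whatever the lens; pixels are square), "cx", "cy" (the principal point, pixels), "eye" and "attitude" of the camera in the world. Camera axes: x right, y up, looking along -z (the intrinsics and any distortion apply to the point x, -y, -z); pixel columns grow to the right and rows downward; lengths in mm; the calibration is good to about 2 mm. The wrist camera is an equidistant fisheye: a pixel r from the principal point sees the ray r / f radians off the axis. A picture is of the moment at which its call begins. There is no depth.
- env.job_done(): hands the job in; it is judged then, once.
The state is a dict: "time_s": time; "qpos": joint angles; "qvel": joint speeds; "effort": joint torques, N m; "ee_pos": TCP position; "ee_rot": TCP orientation; "force": force on the tool from outside, world axes, zero at the start; "torque": the same for the moment, N m; "gripper_width": finger opening in mm; "gripper_force": force on a finger pad.
Only numpy, scipy, OpenCV 4.12 (cv2) and the standard library are available. Lean on these libraries where they do the work, as an engineer would, in place of code of your own. Each camera call takes 0.05 s, during which the arm holds its last target. There are 200 camera calls.

### The job

The customer's brass lock cylinder is in the red bin of the wooden organiser on the key-shop counter. Lift the red bin straight up out of the frame, tip it so that the cylinder rolls out into the green tray, and then stand the empty red bin upright on the bare counter and let go. Leave the blue bin in its place.

Things in the scene. Friction and masses are not known exactly. Their poses are not given: they have to be found in the camera images.
- red_bin: Red insert bin, 100 (x) by 60 (y) mm, walls 50 high, 0.15 kg; origin: centre of underside, z up. Grip tab at its +x end: x 36 to 50, y -18 to 18, z 50 to 95. Floor slopes up 20 degrees from z 4 at x 36 to an open spout at x -50, z 35. Tipped spout down, the cylinder rolls out past 20 degrees, surely by 50. Starts in a bay of a fixed frame, underside 12 mm up, 2 mm play, spout to the robot within 15 degrees.
- brass_cylinder: Round brass lock cylinder, 24 mm diameter, 42 mm long along its y; origin at its middle; about 0.14 kg. It starts in the red bin, lying across it (along the bin's y) against the tab end, and rolls freely.
- tray: Green steel tray, fixed on the counter left or right of the frame: 220 (x) by 190 (y) mm outside, walls 4 thick, rim 45 high, inner floor at 8; origin: centre of underside, z up. To stand the bin on: the counter (z 0) right ahead of the robot, x 0.36 to 0.49 m, y -0.12 to 0.12 m, is always bare.
- blue_bin: Blue bin, the same shape as the red one, with a steel cylinder in it; stays in its bay. The fixed wooden frame around the bins is 114 mm along their x, 212 along their y, its top 52 mm over the counter, with three bays 69 mm apart along y; a flat grey block fills the third.

How it is judged (in metres and radians):
On the way, in this order (a step that is already met when the one before it is completed fails the run):
1. the red bin is lifted clear above the frame, upright within 15 degrees, with the brass cylinder still in it (height (world z) of red_bin above 0.054 m and angle between red_bin's own z axis and vertical below 0.26 rad and distance between brass_cylinder and red_bin below 0.055 m), for 0.1 s.
2. the brass cylinder lies in the tray while the red bin is still tipped by more than 17 degrees (x of brass_cylinder in the frame of tray between -0.11 and 0.11 m and y of brass_cylinder in the frame of tray between -0.095 and 0.095 m and z of brass_cylinder in the frame of tray below 0.04 m and angle between red_bin's own z axis and vertical above 0.3 rad and height (world z) of red_bin above 0.03 m), for 0.05 s.
At the end, for the whole second after the job is handed in: The brass cylinder lies inside the tray, not rolling about (under 0.15 m/s); the empty red bin stands still and upright (within 10 degrees) on the bare counter (underside within 6 mm of it), not in the frame or the tray, and is let go (x of brass_cylinder in the frame of tray between -0.11 and 0.11 m and y of brass_cylinder in the frame of tray between -0.095 and 0.095 m and z of brass_cylinder in the frame of tray below 0.04 m and height (world z) of red_bin below 0.006 m and angle between red_bin's own z axis and vertical below 0.17 rad and linear speed of red_bin below 0.02 m/s and linear speed of brass_cylinder below 0.15 m/s); the robot touches nothing.
It fails at once if the blue bin is moved by more than 15 mm (distance of blue_bin from where it was at the start of the episode above 0.015 m).
It also fails if it takes over 58 s, if anything falls off the work surface, if the arm or the gripper's body presses on something with over 40 N, if the wrist force passes 120 N, or if a joint passes its speed limit or range.

## Working session

There is one attempt and no reset: what is moved stays moved. The work goes in short steps, Python scripts to look and compute and a tool call to move; the robot and the scene stay as the last step left them, time stands still between calls to the robot, and variables do not carry over. Pictures are saved under pics/ and viewed, at most 10 in all, crops included, and the job is handed in when it is done.

Besides the shell and the picture viewer there is one more tool, called after ">>>" as a command line: name --argument value ..., lists and objects as JSON in quotes. send_rows: Moves the arm, as the interface text tells. Its arguments: {"type":"object","properties":{"targets":{"type":"string"},"grip_force":{"type":"number"}},"required":["targets"]}

```bash
ls; mkdir -p pics; python3 - <<'E'
from workcell import env, eyes
import cv2
s=env.state();print({k:s[k] for k in('time_s','ee_pos','ee_rot','gripper_width','force')})
for n in("scene","side"):
    f=eyes.grab_frame(n);cv2.imwrite(f"pics/{n}0.png",f["image"]);print(n,{k:f[k] for k in f if k!="image"})
E
```

```text
pics
{'time_s': 0.0, 'ee_pos': array([ 259.07689114, -512.76379966,  213.11970878]), 'ee_rot': array([-1.79898526e+02, -2.41743809e-03,  2.68044880e+01]), 'gripper_width': 91.26124618428432, 'force': array([-0.63665627,  0.26370237, -0.74043693])}
scene {'fovy': 45.14111709222752, 'cx': 317.5486316149782, 'cy': 232.53753054306947, 'eye': array([1535.65784045,  -79.60756852,  855.08353401]), 'attitude': array([50.68593819,  0.84618167, 85.30824706])}
side {'fovy': 43.05159609567293, 'cx': 321.3661556591055, 'cy': 242.25651434081757, 'eye': array([ 281.52749835,  845.44347421, 1060.57554735]), 'attitude': array([  41.32971029,    0.17950882, -161.61171017])}
```

View pics/scene0.png

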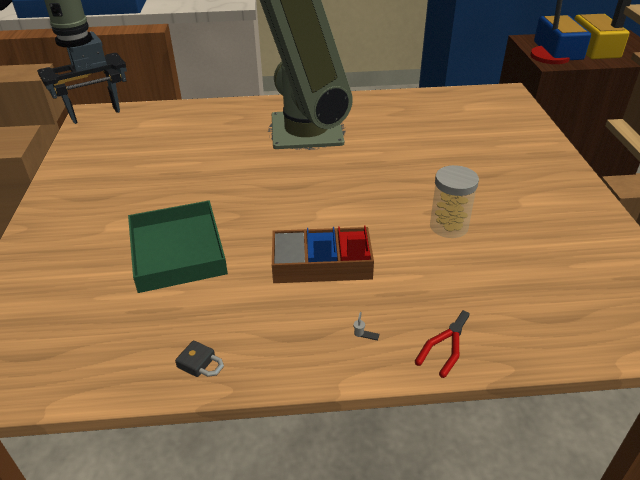

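View pics/side0.png

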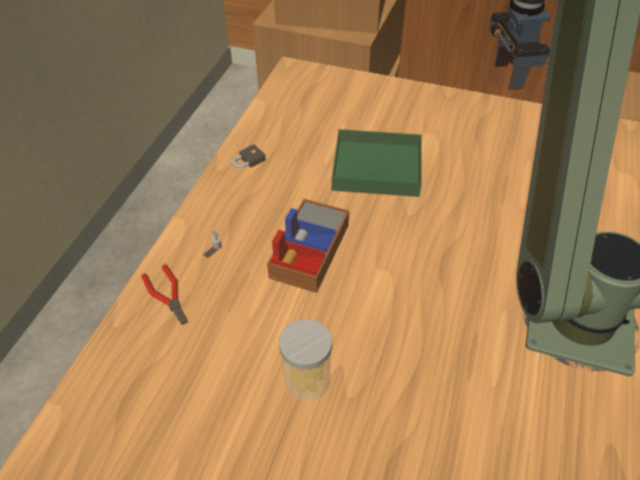

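The scene view shows the tray at about (130-225, 203-290). The frame is at (272-373, 228-282), with the red bin at its +y end and its tab at about (356, 245). The side view agrees. I'll enlarge the frame area.

```bash
python3 - <<'E'
import cv2,numpy as np
a=cv2.imread("pics/scene0.png")[218:290,264:384];b=cv2.imread("pics/side0.png")[192:296,260:360]
cv2.imwrite("pics/c1.png",cv2.resize(a,None,fx=6.5,fy=6.5,interpolation=3)[:, :800])
cv2.imwrite("pics/c2.png",cv2.resize(b,None,fx=5.5,fy=5.5,interpolation=3))
E
```

```text
(no output)
```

View pics/c1.png

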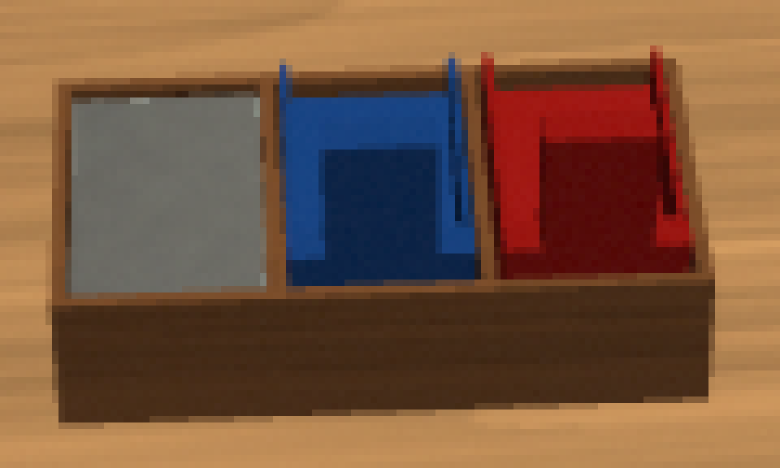

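View pics/c2.png

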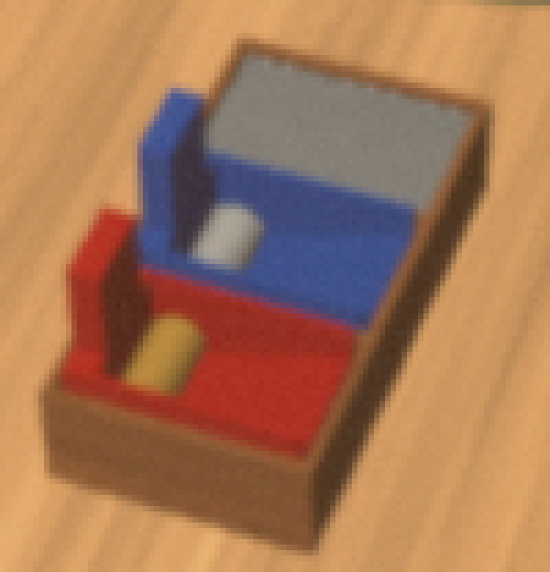

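Top-edge frame corners are readable in both crops: c1 (60,303) (712,280) (55,82) (675,62), and c2 (242,42) (492,103) (315,462) (42,392). The cylinder lies against the red tab. I'll fit the frame and tray poses.

```bash
cat > h.py <<'E'
import numpy as np
from scipy.spatial.transform import Rotation as R
from scipy.optimize import least_squares
from workcell import env, eyes
def proj(f,P):
    C=R.from_euler('xyz',f['attitude'],degrees=True).as_matrix()
    p=(np.atleast_2d(P)-f['eye'])@C; F=240/np.tan(np.radians(f['fovy']/2))
    x,y,d=p[:,0],-p[:,1],-p[:,2]
    return np.c_[f['cx']+F*x/d,f['cy']+F*y/d]
def fit(obs,x0):  # obs: (frame, local pts, px); unknown x,y,yaw
    def r(v):
        M=R.from_euler('z',v[2],degrees=True)
        return np.concatenate([(proj(f,M.apply(L)+[v[0],v[1],0])-px).ravel() for f,L,px in obs])
    s=least_squares(r,x0,x_scale=[10,10,5],loss='soft_l1');return s.x,r(s.x)
E
python3 - <<'E'
from h import *
A=eyes.grab_frame('scene');B=eyes.grab_frame('side')
c=lambda l,w,z:[[sx*l/2,sy*w/2,z] for sx,sy in((1,-1),(1,1),(-1,-1),(-1,1))]
a=np.array([(60,303),(712,280),(55,82),(675,62)])/6.5+(264,218)
b=np.array([(242,42),(42,392),(492,103),(315,462)])/5.5+(260,192)
L=np.array(c(114,212,52.))
v,r=fit([(A,L,a),(B,L,b)],[650,0,0]);print(v,r.round(1))
print('red',R.from_euler('z',v[2],degrees=True).apply([0,69,0])+[v[0],v[1],0])
T=np.array([[110,-95,0],[110,95,0],[-110,-95,45],[-110,95,45.]])
S=np.array([[-110,95,0],[110,95,0],[110,-95,45],[-110,-95,45.]])
for y0,(l,w) in ((0,(1,1)),(90,(1,1))):
    v,r=fit([(A,T,np.array([(139,289),(226,274),(129,217),(211,203)])),(B,S,np.array([(420,194),(333,191),(338,131),(422,134)]))],[600,-300,y0]);print('tray',v,r.round(1))
E
```

```text
[595.69454337  -5.86422744  -2.01839678] [-1.6 -0.9  0.4 -1.7 -0.1 -1.6 -0.1 -2.4 -0.8 -1.7 -0.8 -0.1 -0.5 -0.8
 -0.6  1.8]
red [598.12474984  63.09296287   0.        ]
tray [ 522.01651257 -326.11072592   12.33612671] [-0.4  2.3  2.4 -1.9 -0.4 -3.6 -1.  -4.6 -0.3  3.  -1.6 -0.3  0.4 -2.
 -0.3  0.4]
tray [ 522.01651299 -326.1107261    12.33612633] [-0.4  2.3  2.4 -1.9 -0.4 -3.6 -1.  -4.6 -0.3  3.  -1.6 -0.3  0.4 -2.
 -0.3  0.4]
```

```bash
cat >> h.py <<'E'
def pose(yaw,tilt=0):  # tool down, closing along yaw-90; tilt swings fingers outward (about tool -x)
    return R.from_euler('xyz',[180,0,yaw],degrees=True)*R.from_rotvec([-tilt,0,0],degrees=True)
def row(p,Rt):
    s=env.state();C=R.from_euler('xyz',s['ee_rot'],degrees=True)
    print('t',s['time_s'],'pos',s['ee_pos'].round(1),s['ee_rot'].round(1),'F',s['force'].round(1),'w',s['gripper_width'],'q',np.round(s['qpos'],1))
    print('row',(C.inv().apply(np.array(p)-s['ee_pos'])/1000).round(4),(C.inv()*Rt).as_rotvec(degrees=True).round(2))
E
python3 - <<'E'
from h import *
a=np.radians(-32)
row([670*np.cos(a),670*np.sin(a),160],pose(58,55))
E
```

```text
t 0.2 pos [ 259.2 -513.   213.4] [-179.9   -0.    26.8] F [-0.1  0.   0.3] w 91.3313044240724 q [-64.3  18.3  89.7  -0.   72.   -1.1]
row [ 0.347  -0.0016  0.0534] [-53.65  14.95 -28.75]
```

>>> send_rows --targets "0.347 -0.002 0.053 -53.7 15 -28.8 100;0.347 -0.002 0.053 -53.7 15 -28.8 100;0.347 -0.002 0.053 -53.7 15 -28.8 100;0.347 -0.002 0.053 -53.7 15 -28.8 100;0.347 -0.002 0.053 -53.7 15 -28.8 100;0.347 -0.002 0.053 -53.7 15 -28.8 100;0.347 -0.002 0.053 -53.7 15 -28.8 100;0.347 -0.002 0.053 -53.7 15 -28.8 100;0.347 -0.002 0.053 -53.7 15 -28.8 100;0.347 -0.002 0.053 -53.7 15 -28.8 100;0.347 -0.002 0.053 -53.7 15 -28.8 100;0.347 -0.002 0.053 -53.7 15 -28.8 100"

```text
time_s: 1.2
ee_pos: [540.9, -361.1, 176.6]
ee_rot: [135.2, -6.7, 56.2]
force: [-0.1, -0.0, 1.6]
gripper_width: 90.9
gripper_force: 0.0
```

```bash
python3 - <<'E'
from h import *
import cv2
a=np.radians(-32)
row([670*np.cos(a),670*np.sin(a),160],pose(58,55))
row([641,61.6,220],pose(88))
f=eyes.grab_frame('side');cv2.imwrite('pics/s1.png',f['image'][60:300,260:580].repeat(2,0).repeat(2,1))
E
```

```text
t 1.2 pos [ 540.9 -361.1  176.6] [135.2  -6.7  56.2] F [-0.1 -0.   1.6] w 90.87622269022975 q [-39.1  12.6 120.8  77.    8.7 -75.9]
row [0.0181 0.0005 0.027 ] [-10.05  -2.94  -6.3 ]
t 1.2 pos [ 540.9 -361.1  176.6] [135.2  -6.7  56.2] F [-0.1 -0.   1.6] w 90.87622269022975 q [-39.1  12.6 120.8  77.    8.7 -75.9]
row [ 0.4092 -0.1108 -0.104 ] [ 45.47   6.24 -32.73]
```

View pics/s1.png

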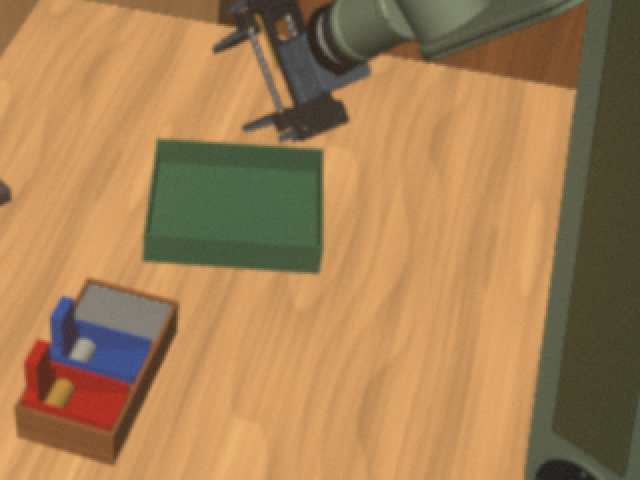

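The radial tilt runs into J5's limit, and only about 45° was reached. I'll work out whether a partly sideways tilt suits the wrist better.

```bash
python3 - <<'E'
from h import *
E=lambda a,d:R.from_euler(a,d,degrees=True)
q=np.array([-39.1,12.6,120.8,77.0,8.7,-75.9]);T=E('xyz',[135.2,-6.7,56.2])
q0=np.array([-64.343,18.312,89.639,0,72.044,-1.146]);T0=E('xyz',[-179.9,0,26.8])
best=None
for s4 in(1,-1):
  for s6 in(1,-1):
    m=lambda q:E('z',q[0])*E('y',q[1]+q[2])*E('z',s4*q[3])*E('y',q[4])*E('z',s6*q[5])
    C=m(q0).inv()*T0; print(s4,s6,C.as_euler('xyz',degrees=True).round(1),np.degrees((m(q)*C).inv().__mul__(T).magnitude()).round(1))
    e=((m(q)*C).inv()*T).magnitude()
    if best is None or e<best[0]:best=(e,s4,s6,C)
e,s4,s6,C=best;print(np.degrees(e))
for phi in(115,130):
  for d in(-90,-60,60,90):
    for tilt in(0,25,50):
      W=(E('z',-32)*E('y',phi)).inv()*pose(58+d,tilt)*C.inv()
      z=W.as_euler('ZYZ',degrees=True);print(phi,d,tilt,(z*[s4,1,s6]).round(0))
E
```

```text
1 1 [ 0.1  0.  90. ] 0.0
1 -1 [ 0.1  0.  87.7] 149.5
-1 1 [ 0.1  0.  90. ] 154.0
-1 -1 [ 0.1  0.  87.7] 17.5
0.03737734021699224
115 -90 0 [-0. 65. 90.]
115 -90 25 [-27.  67. 101.]
115 -90 50 [-53.  74. 110.]
115 -60 0 [-0. 65. 60.]
115 -60 25 [-27.  55.  74.]
115 -60 50 [-58.  52.  92.]
115 60 0 [  0.  65. -60.]
115 60 25 [ 27.  55. -74.]
115 60 50 [ 58.  52. -92.]
115 90 0 [  0.  65. -90.]
115 90 25 [  27.   67. -101.]
115 90 50 [  53.   74. -110.]
130 -90 0 [-0. 50. 90.]
130 -90 25 [-31.  54. 110.]
130 -90 50 [-57.  66. 123.]
130 -60 0 [-0. 50. 60.]
130 -60 25 [-33.  42.  84.]
130 -60 50 [-70.  45. 110.]
130 60 0 [  0.  50. -60.]
130 60 25 [ 33.  42. -84.]
130 60 50 [  70.   45. -110.]
130 90 0 [  0.  50. -90.]
130 90 25 [  31.   54. -110.]
130 90 50 [  57.   66. -123.]
```

>>> send_rows --targets "0.0 0.0 -0.06 22 3 -16 100;0.1 -0.03 -0.08 45.5 6.2 -32.7 100;0.409 -0.111 -0.104 45.5 6.2 -32.7 100;0.409 -0.111 -0.104 45.5 6.2 -32.7 100;0.409 -0.111 -0.104 45.5 6.2 -32.7 100;0.409 -0.111 -0.104 45.5 6.2 -32.7 100;0.409 -0.111 -0.104 45.5 6.2 -32.7 100;0.409 -0.111 -0.104 45.5 6.2 -32.7 100;0.409 -0.111 -0.104 45.5 6.2 -32.7 100;0.409 -0.111 -0.104 45.5 6.2 -32.7 100;0.409 -0.111 -0.104 45.5 6.2 -32.7 100;0.409 -0.111 -0.104 45.5 6.2 -32.7 100"

```text
time_s: 2.25
ee_pos: [632.1, 7.5, 215.9]
ee_rot: [-179.9, 0.3, 87.8]
force: [0.8, -0.3, -0.4]
gripper_width: 91.2
gripper_force: 0.0
```

```bash
python3 - <<'E'
from h import *
row([641,61.6,150],pose(88))
E
```

```text
t 2.25 pos [632.1   7.5 215.9] [-179.9    0.3   87.8] F [ 0.8 -0.3 -0.4] w 91.22787901505897 q [-0.2 23.5 81.3 -0.3 75.3  2. ]
row [0.0547 0.007  0.0657] [-0.14  0.26 -0.16]
```

>>> send_rows --targets "0.055 0.007 0.066 -0.1 0.3 -0.2 100;0.055 0.007 0.066 -0.1 0.3 -0.2 100;0.055 0.007 0.066 -0.1 0.3 -0.2 100;0.055 0.007 0.066 -0.1 0.3 -0.2 100;0.055 0.007 0.066 -0.1 0.3 -0.2 100"

```text
time_s: 2.67
ee_pos: [638.3, 60.7, 150.5]
ee_rot: [179.9, -0.2, 88.0]
force: [1.0, 0.1, 0.5]
gripper_width: 90.9
gripper_force: 0.0
```

```bash
python3 - <<'E'
from h import *
import cv2
row([641,61.6,71],pose(88))
f=eyes.grab_frame('wrist');cv2.imwrite('pics/w1.png',f['image'])
# predicted tab top corners (equidistant fisheye)
C=R.from_euler('xyz',f['attitude'],degrees=True).as_matrix();F=240/np.tan(np.radians(f['fovy']/2))
M=R.from_euler('z',-2,degrees=True)
for L in ([36,-18,107],[50,-18,107],[36,18,107],[50,18,107]):
    p=(M.apply(L)+[598.1,63.1,0]-f['eye'])@C;v=np.array([p[0],-p[1]]);th=np.arctan2(np.linalg.norm(v),-p[2])
    print(L,(v/np.linalg.norm(v)*F*th+[f['cx'],f['cy']]).round(1))
print({k:f[k] for k in f if k!='image'})
E
```

```text
t 2.6667 pos [638.3  60.7 150.5] [179.9  -0.2  88. ] F [1.  0.1 0.5] w 90.87972557058698 q [ 4.3 26.6 85.9  0.2 67.4  6.2]
row [0.0008 0.0026 0.0795] [ 0.07 -0.16  0.04]
[36, -18, 107] [311.3 290.7]
[50, -18, 107] [333.8 290.7]
[36, 18, 107] [311.  234.3]
[50, 18, 107] [334.6 234.3]
{'fovy': 65.70646984690485, 'cx': 317.89043302619655, 'cy': 240.47059811406575, 'eye': array([640.42541222, 131.50950819, 321.00253963]), 'attitude': array([-14.56676878,  -0.03511204,  -1.9545433 ])}
```

View pics/w1.png

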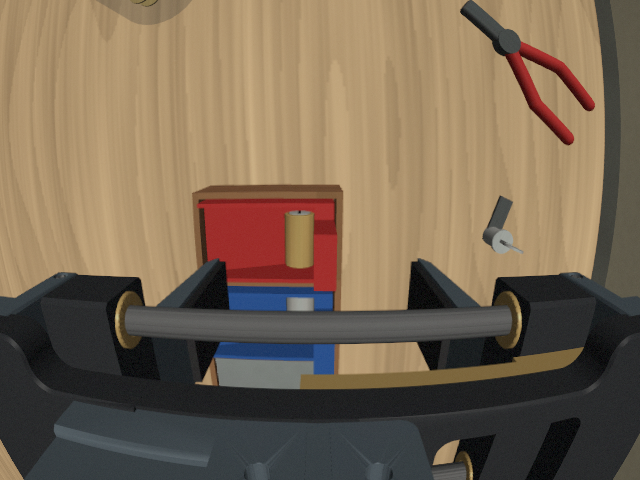

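The wrist view shows the tab top at columns 314-337, rows about 234-291, 3 px (about 2 mm) further out in x than predicted. The cylinder is at (300, 240), clear of the fingers. I'll descend and grip.

>>> send_rows --targets "0.001 0.004 0.02 0 -0.1 0 100;0.001 0.004 0.05 0 -0.1 0 100;0.001 0.004 0.08 0 -0.1 0 100;0.001 0.004 0.08 0 -0.1 0 100;0.001 0.004 0.08 0 -0.1 0 40;0.001 0.004 0.08 0 -0.1 0 20;0.001 0.004 0.08 0 -0.1 0 5;0.001 0.004 0.08 0 -0.1 0 5;0.001 0.004 0.08 0 -0.1 0 5;0.001 0.004 0.08 0 -0.1 0 5;0.001 0.004 0.08 0 -0.1 0 5;0.001 0.004 0.08 0 -0.1 0 5" --grip_force 40

```text
time_s: 3.72
ee_pos: [642.0, 63.1, 70.3]
ee_rot: [180.0, -0.2, 88.1]
force: [-0.7, 0.6, -0.6]
gripper_width: 40.8
gripper_force: 0.0
```

>>> send_rows --targets "0 0 0 0 0 0 3;0 0 0 0 0 0 3;0 0 0 0 0 0 3;0 0 0 0 0 0 3;0 0 0 0 0 0 3;0 0 0 0 0 0 3;0 0 0 0 0 0 3;0 0 0 0 0 0 3;0 0 0 0 0 0 3;0 0 0 0 0 0 3"

```text
time_s: 4.55
ee_pos: [642.1, 63.1, 70.0]
ee_rot: [180.0, -0.2, 88.1]
force: [0.9, 1.2, -0.7]
gripper_width: 14.0
gripper_force: 40.0
```

>>> send_rows --targets "0 0 -0.005 0 0 0 3;0 0 -0.013 0 0 0 3;0 0 -0.023 0 0 0 3;0 0 -0.035 0 0 0 3;0 0 -0.047 0 0 0 3;0 0 -0.060 0 0 0 3;0 0 -0.073 0 0 0 3;0 0 -0.088 0 0 0 3;0 0 -0.103 0 0 0 3;0 0 -0.118 0 0 0 3;0 0 -0.130 0 0 0 3;0 0 -0.135 0 0 0 3"

```text
time_s: 5.55
ee_pos: [642.7, 62.7, 208.2]
ee_rot: [179.7, -0.2, 88.1]
force: [0.1, 0.4, -3.2]
gripper_width: 13.9
gripper_force: 40.0
```

```bash
python3 - <<'E'
from h import *
import cv2
row([573,-299,205],pose(118))
f=eyes.grab_frame('side');cv2.imwrite('pics/s2.png',f['image'][100:340,200:520].repeat(2,0).repeat(2,1))
E
```

```text
t 5.55 pos [642.7  62.7 208.2] [179.7  -0.2  88.1] F [ 0.1  0.4 -3.2] w 13.861461525009487 q [ 4.4 24.8 80.4  0.2 74.5  6.3]
row [-0.3638 -0.0577  0.0015] [  0.32  -0.16 -29.89]
```

View pics/s2.png

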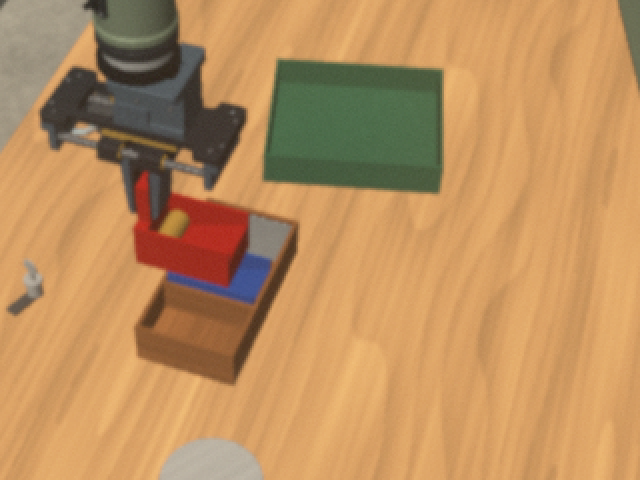

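The bin is out and upright at about (190, 235) in the crop, with the cylinder in it. The frame bay is empty and the blue bin is in place. Next I carry it to the tray.

>>> send_rows --targets "-0.004 -0.001 0 0 0 0 3;-0.011 -0.002 0 0 0 -1 3;-0.022 -0.003 0 0 0 -2 3;-0.036 -0.006 0 0 0 -3 3;-0.054 -0.009 0 0 0 -5 3;-0.073 -0.012 0 0 0 -7 3;-0.095 -0.015 0 0 0 -9 3;-0.116 -0.018 0 0 0 -11 3;-0.138 -0.022 0 0 0 -13 3;-0.160 -0.025 0 0 0 -15 3;-0.178 -0.028 0 0 0 -17 3;-0.190 -0.030 0 0 0 -18 3"

```text
time_s: 6.6
ee_pos: [604.2, -128.3, 203.1]
ee_rot: [-179.9, -0.2, 106.1]
force: [0.6, 0.1, -2.9]
gripper_width: 13.5
gripper_force: 40.0
```

```bash
python3 - <<'E'
from h import *
row([573,-299,200],pose(118))
E
```

```text
t 6.6 pos [ 604.2 -128.3  203.1] [-179.9   -0.2  106.1] F [ 0.6  0.1 -2.9] w 13.457791205849107 q [-13.1  22.6  84.6   0.2  72.9 -29.3]
row [-0.1553 -0.0774  0.0026] [ -0.06  -0.22 -11.89]
```

>>> send_rows --targets "-0.003 -0.002 0 0 0 0 3;-0.010 -0.005 0 0 0 -1 3;-0.021 -0.011 0 0 0 -2 3;-0.037 -0.019 0 0 0 -3 3;-0.055 -0.028 0 0 0 -4 3;-0.074 -0.037 0.001 0 0 -6 3;-0.094 -0.047 0.002 0 0 -7 3;-0.112 -0.056 0.002 0 0 -9 3;-0.129 -0.064 0.002 0 0 -10 3;-0.143 -0.071 0.002 0 0 -11 3;-0.152 -0.076 0.002 0 0 -12 3;-0.155 -0.077 0.002 0 0 -12 3"

```text
time_s: 7.6
ee_pos: [573.9, -297.6, 200.8]
ee_rot: [180.0, -0.2, 118.0]
force: [-0.2, -0.1, -3.6]
gripper_width: 14.0
gripper_force: 40.0
```

```bash
python3 - <<'E'
from h import *
import cv2
row([573,-299,160],pose(118,50))
f=eyes.grab_frame('side');cv2.imwrite('pics/s3.png',f['image'][40:280,240:560].repeat(2,0).repeat(2,1))
E
```

```text
t 7.6 pos [ 573.9 -297.6  200.8] [180.   -0.2 118. ] F [-0.2 -0.1 -3.6] w 14.01544900146571 q [-28.5  25.3  80.6   0.2  74.2 -56.6]
row [-0.001  -0.0015  0.0408] [-49.95  -0.23  -0.09]
```

View pics/s3.png

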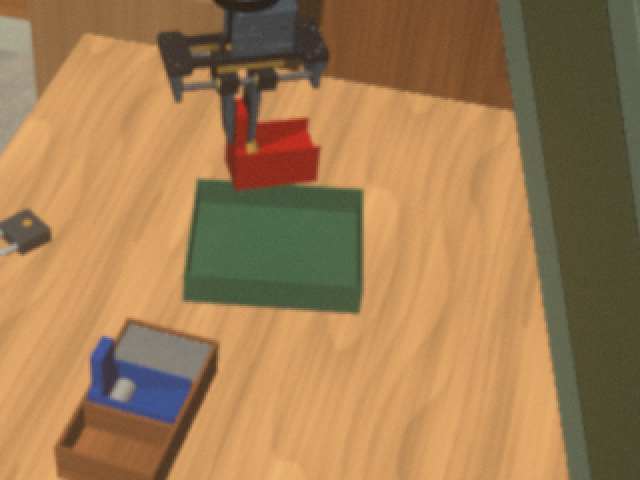

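The bin is upright above the tray, and its position in the image agrees with the height parallax. I'll lower and tip it together.

>>> send_rows --targets "0 0 0.004 -2 0 0 3;0 0 0.010 -5 0 0 3;0 0 0.016 -9 0 0 3;-0.001 0 0.022 -13 0 0 3;-0.001 0 0.028 -17 0 0 3;-0.001 0 0.034 -21 0 0 3;-0.001 0 0.038 -25 0 0 3;-0.001 0 0.040 -29 0 0 3;-0.001 0 0.041 -33 0 0 3;-0.001 0 0.041 -38 0 0 3;-0.001 0 0.041 -43 0 0 3;-0.001 0 0.041 -48 0 0 3"

```text
time_s: 8.65
ee_pos: [575.5, -296.6, 161.5]
ee_rot: [131.6, -0.1, 118.1]
force: [-0.2, 0.7, -2.4]
gripper_width: 13.9
gripper_force: 40.0
```

>>> send_rows --targets "0 0 0 -3 0 0 3;0 0 0 -4 0 0 3;0 0 0 -4 0 0 3;0 0 0 -4 0 0 3;0 0 0 -4 0 0 3;0 0 0 -4 0 0 3;0 0 0 -4 0 0 3;0 0 0 -4 0 0 3"

```text
time_s: 9.32
ee_pos: [575.5, -297.0, 161.3]
ee_rot: [127.9, -0.1, 118.2]
force: [-0.0, 0.4, -1.0]
gripper_width: 13.8
gripper_force: 40.0
```

```bash
python3 - <<'E'
from h import *
import cv2
row([573,-299,230],pose(118,0))
f=eyes.grab_frame('side');g=eyes.grab_frame('scene')
cv2.imwrite('pics/s4.png',np.hstack([f['image'][60:240,300:500].repeat(2,0).repeat(2,1),g['image'][140:320,90:290].repeat(2,0).repeat(2,1)]))
E
```

```text
t 9.3167 pos [ 575.5 -297.   161.3] [ 1.279e+02 -1.000e-01  1.182e+02] F [-0.   0.4 -1. ] w 13.83101699511623 q [ -52.2   25.9  107.6   65.5   58.8 -123.1]
row [-0.0004  0.0523 -0.0447] [52.12 -0.17  0.09]
```

View pics/s4.png

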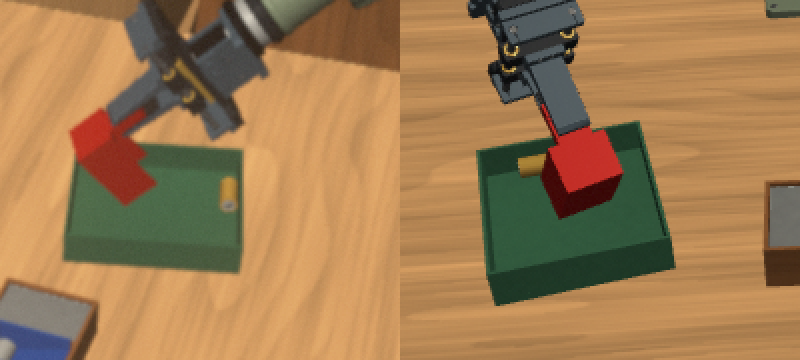

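The cylinder lies in the tray by its robot-side wall: (228, 195) on the left and (530, 165) on the right. The bin is empty and still tipped. I'll bring it upright and carry it to the bare counter.

>>> send_rows --targets "0 0.004 -0.003 3 0 0 3;0 0.008 -0.007 7 0 0 3;0 0.014 -0.012 12 0 0 3;0 0.02 -0.018 17 0 0 3;0 0.026 -0.023 22 0 0 3;0 0.032 -0.028 27 0 0 3;0 0.038 -0.033 32 0 0 3;0 0.043 -0.037 37 0 0 3;0 0.047 -0.040 42 0 0 3;0 0.050 -0.043 47 0 0 3;0 0.052 -0.045 51 0 0 3;0 0.052 -0.045 52.1 0 0 3"

```text
time_s: 10.42
ee_pos: [574.1, -297.8, 230.2]
ee_rot: [180.0, -0.1, 118.2]
force: [0.3, -0.3, -2.4]
gripper_width: 13.9
gripper_force: 40.0
```

```bash
python3 - <<'E'
from h import *
row([468,0,200],pose(90))
E
```

```text
t 10.4167 pos [ 574.1 -297.8  230.2] [ 1.800e+02 -1.000e-01  1.182e+02] F [ 0.3 -0.3 -2.4] w 13.888816351472643 q [-28.5  24.5  77.8   0.1  77.8 -56.7]
row [0.3125 0.0474 0.0308] [-1.000e-02 -1.200e-01  2.824e+01]
```

>>> send_rows --targets "0.01 0.002 0 0 0 1 3;0.03 0.005 0 0 0 3 3;0.06 0.009 0.003 0 0 6 3;0.095 0.014 0.007 0 0 9 3;0.13 0.02 0.01 0 0 12 3;0.165 0.025 0.014 0 0 15 3;0.2 0.03 0.018 0 0 18 3;0.235 0.035 0.022 0 0 21 3;0.265 0.04 0.026 0 0 24 3;0.29 0.044 0.029 0 0 26 3;0.306 0.046 0.031 0 0 28 3;0.312 0.047 0.031 0 0 28.2 3"

```text
time_s: 11.42
ee_pos: [464.4, 0.1, 198.7]
ee_rot: [-179.8, -0.3, 89.9]
force: [-0.6, -0.6, -1.8]
gripper_width: 14.0
gripper_force: 40.0
```

```bash
python3 - <<'E'
from h import *
row([468,0,70],pose(90))
E
```

```text
t 11.4167 pos [4.644e+02 1.000e-01 1.987e+02] [-179.8   -0.3   89.9] F [-0.6 -0.6 -1.8] w 13.961769917095088 q [ -1.6   9.1 104.6   0.3  66.5  -1.6]
row [-0.0007  0.004   0.1287] [-0.18 -0.26 -0.06]
```

>>> send_rows --targets "0 0.004 0.01 0 0 0 3;0 0.004 0.025 0 0 0 3;0 0.004 0.04 0 0 0 3;0 0.004 0.055 0 0 0 3;0 0.004 0.07 0 0 0 3;0 0.004 0.085 0 0 0 3;0 0.004 0.1 0 0 0 3;0 0.004 0.112 0 0 0 3;0 0.004 0.121 0 0 0 3;0 0.004 0.127 0 0 0 3;0 0.004 0.129 0 0 0 3;0 0.004 0.129 0 0 0 3"

```text
time_s: 12.42
ee_pos: [470.5, -1.8, 70.0]
ee_rot: [-179.9, -0.2, 89.9]
force: [0.0, -0.5, -0.6]
gripper_width: 13.7
gripper_force: 40.0
```

>>> send_rows --targets "0 0 0.002 0 0 0 3;0 0 0.004 0 0 0 3;0 0 0.006 0 0 0 3;0 0 0.008 0 0 0 3;0 0 0.009 0 0 0 3;0 0 0.009 0 0 0 3"

```text
time_s: 12.92
ee_pos: [470.3, -1.3, 61.2]
ee_rot: [-179.9, -0.2, 89.9]
force: [0.1, -0.8, -0.7]
gripper_width: 13.7
gripper_force: 40.0
```

>>> send_rows --targets "0 0 0.001 0 0 0 3;0 0 0.002 0 0 0 3;0 0 0.003 0 0 0 3;0 0 0.003 0 0 0 3"

```text
time_s: 13.25
ee_pos: [470.3, -1.4, 58.2]
ee_rot: [-179.9, -0.2, 89.9]
force: [-0.4, -0.1, -1.2]
gripper_width: 13.7
gripper_force: 40.0
```

>>> send_rows --targets "0 0 0.001 0 0 0 3;0 0 0.001 0 0 0 3;0 0 0.002 0 0 0 3;0 0 0.002 0 0 0 3"

```text
time_s: 13.58
ee_pos: [470.4, -1.4, 58.0]
ee_rot: [-180.0, -0.2, 89.9]
force: [-4.2, -0.5, 12.7]
gripper_width: 13.8
gripper_force: 40.0
```

The bin is on the counter at 12.7 N. I'll ease off 1 mm and let go.

>>> send_rows --targets "0 0 -0.001 0 0 0 3;0 0 -0.001 0 0 0 3;0 0 -0.001 0 0 0 30;0 0 -0.001 0 0 0 60;0 0 -0.001 0 0 0 60;0 0 -0.001 0 0 0 60;0 0 -0.001 0 0 0 60;0 0 -0.001 0 0 0 60;0 0 -0.001 0 0 0 60;0 0 -0.001 0 0 0 60;0 0 -0.001 0 0 0 60"

```text
time_s: 14.5
ee_pos: [470.4, -1.4, 57.4]
ee_rot: [-179.9, -0.2, 89.9]
force: [-0.1, -0.7, 0.5]
gripper_width: 54.5
gripper_force: 0.0
```

>>> send_rows --targets "0 0 -0.01 0 0 0 60;0 0 -0.025 0 0 0 60;0 0 -0.045 0 0 0 60;0 0 -0.07 0 0 0 60;0 0 -0.095 0 0 0 60;0 0 -0.12 0 0 0 60;0 0 -0.145 0 0 0 60;0 0 -0.16 0 0 0 60;0 0 -0.16 0 0 0 60;0 0 -0.16 0 0 0 60;0 0 -0.16 0 0 0 60;0 0 -0.16 0 0 0 60"

```text
time_s: 15.5
ee_pos: [469.6, -1.8, 215.9]
ee_rot: [-179.8, -0.2, 89.9]
force: [0.2, 0.1, 0.3]
gripper_width: 54.8
gripper_force: 0.0
```

```bash
python3 - <<'E'
from h import *
import cv2
print(env.state()['gripper_width'])
f=eyes.grab_frame('side');g=eyes.grab_frame('scene')
cv2.imwrite('pics/s5.png',np.hstack([f['image'][110:360,260:530],g['image'][100:350,120:400]]))
E
```

```text
54.822669562540284
```

View pics/s5.png

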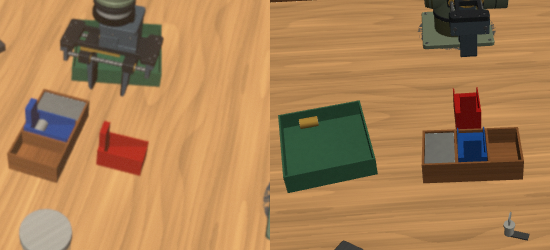

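The red bin stands upright and free at (122, 152) on the left and (467, 108) on the right. The cylinder is in the tray at (308, 122) on the right, and the blue bin is in its bay.

```bash
python3 -c "
from workcell import env
print(env.job_done())"
```

```text
the job is handed in; nothing more can be done
None
```

I handed the job in at about 15.6 s: the last picture shows the brass cylinder in the green tray, the empty red bin upright and let go on the bare counter, and the blue bin in its bay; no verdict came back.

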